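Close up and set up the wood lathe

TASK

Get the wood lathe ready to start, using only pushes of the fingertips: push the open belt door on the front of the headstock fully shut, push the tailstock along the bed until its live centre bears on the end of the blank, and only then push the tailstock's lock lever over to the left as far as it goes. Do it gently, neither slamming the door nor ramming the centre into the wood, and leave the loose things around the lathe where they are.

Things in the scene. Friction and masses are not known exactly. Their poses are not given: they have to be found in the camera images.
- lathe: Small brown cast wood lathe, fixed on the bench across the front of the robot. Origin on the bench straight below the blank's free end; x away from the robot, y along the bed to the left (to the headstock), z up. Bed top 100 mm, spindle axis 205 mm high. Headstock: y 130 to 330, x -70 to 70, top 262 mm high. Chuck and blank: y 0 to 130. Motor behind the headstock, under 190 mm high
- belt_door (a joint): angle of the belt door, rad: 0 fully shut (flat against the front of the headstock), grows as it swings out towards the robot, stop at 1.5. It stays where it is left (hinge friction 0.12 N m, so about 1 N at its free edge)
- door_hinge (a point): top of the belt door's upright hinge axis, mid-thickness, at its left edge, 250 mm above the bench. Door: brown plate 135 mm wide, 120 high (130 to 250 above the bench), 10 thick. Axes turn with the door: -y from hinge to free edge, -x out of the outer face, the one to push. A black knob 20 mm across stands 20 mm out of that face, 18 mm from the free edge, at half height
- door_edge (a point): top corner of the belt door's free (right) edge, on the outer face, 250 mm above the bench; axes as for door_hinge
- tailstock (a joint): position of the tailstock along the bed, m: 0 when the point of its live centre bears on the blank (a firm stop), grows as it stands farther off to the right. Sliding friction about 5 N, mass 3 kg; it does not tip
- wheel_face (a point): centre of the outer (right-hand) face of the tailstock's hand wheel, on the spindle axis, 205 mm high: a flat disc 90 mm across that faces the lathe's -y. Pushed along the lathe's +y it slides the tailstock home; it does not turn. A crank grip 16 mm across stands 42 mm out of it, 26 mm below and 18 mm beyond (+x) the centre. Nothing of the tailstock is over 255 mm high
- blank_end (a point): centre of the free end of the wooden blank held in the chuck, on the spindle axis
- tool_rest (a point): middle of the top edge of the tool rest, a fixed steel bar along the bed in front of the blank: 120 mm long, 20 thick, top about 202 mm above the bench. Its banjo and clamp below reach 137 mm in front of the spindle axis, under 145 mm high
- lock_lever (a joint): angle of the tailstock's lock lever, rad: 0 leaning to the right, 0.6 from upright (free), grows as it swings over the top to the left, 1.2 = locked, leaning 0.6 to the left, at its stop. It stays where it is left; friction torque 0.22 N m, so about 3 N at the ball
- lever_pivot (a point): axis of the lock lever, on the front (robot) side of the tailstock, 123 mm above the bench; the axis lies along the lathe's x and the lever swings in the upright plane along the bed. It travels with the tailstock and lies 92 mm in front of the spindle axis
- lever_ball (a point): centre of the black ball, 28 mm across, at the end of the lock lever's 10 mm rod, 95 mm from the pivot axis
- gouge: spindle gouge with a wooden handle, 345 mm long, 30 mm thick, lying on the bench; origin below the middle of its handle, x towards the blade. Bystander
- skew: skew chisel like the gouge, 315 mm long. Bystander
- polish: amber bottle of polish, 48 mm across, 125 mm tall, standing on the bench in front of the lathe; origin at its foot. Bystander
- wax_tin: round flat tin, 52 mm across, 26 mm high, standing on top of the headstock; origin at its foot. Bystander
- chuck_key: steel T-handled chuck key, 75 mm long, 14 mm thick, lying on the bench below the belt door; origin below its middle. Bystander
- turned_box: small turned wooden lidded box, 74 mm across, 78 mm tall, standing behind the lathe; origin at its foot. Bystander
- sanding_block: cork sanding block, 90 x 50 x 33 mm, lying on the bench. Bystander

How it is judged:
By the outcome, as a careful person would: the job done as asked, in the order asked, and still so for the second after the job is handed in, with the robot touching nothing.
It also fails if it takes over 67 s, if anything falls off the work surface, if the arm or the gripper's body presses on something with over 40 N, if the wrist force passes 120 N, or if a joint passes its speed limit or range.

ROBOT

A 7-joint arm with a two-finger parallel gripper is mounted at the origin on the work surface. World frame = base frame: x ahead of the robot, y to its left, z up, the work surface at z = 0. Lengths are in m, angles in degrees, forces in N, time in s.
With the tool pointing down it reaches from about 0.35 to 0.9 m from the base axis. Payload 19.9 kg.
Tool frame: the origin (TCP) lies on the centre line of the jaws, within the pads' length; the fingertips stand 14 mm ahead of it and the grasp point (between the pads) lies 5 mm behind it; z points along the fingers, x is the direction in which the jaws open and shut, and the axes are right-handed (so a half turn about z gives the same grasp; the last joint's range is limited). The gripper opens to 85 mm and grips with 20 to 120 N. Pads are 22 mm wide; open, the fingers measure 114 mm over their backs; the gripper's body (76 mm by 85 mm) begins 54 mm behind the grasp point. The pads swing forward as they close: fully open they stand 13 mm farther back than shut.
Start: joints at [-69.987, 23.915, -0.59, 92.452, 0.269, 63.638, -3.037], TCP at [0.238, 0.578, 0.245] pointing down, gripper open.
Joint ranges: [-161.28, 161.28], [-22.2, 115.67], [-73.04, 71.86], [3.21, 147.25], [-68.34, 248.33], [10.77, 114.83], [-161.83, 161.83]. Speed limits (degrees/s): [108.29, 108.29, 136.94, 136.94, 172.46, 172.46, 172.46].

INTERFACE

Orientations are given as [roll, pitch, yaw] about the fixed x, y, z axes, in that order (R = Rz(yaw) Ry(pitch) Rx(roll)).
In Python, from station import get_obs, grab_frame, job_done gives the robot as it stands.
- The arm moves only by the shell command python3 -m inch 'ROWS'. ROWS is JSON, a list of rows, each a list of 7 numbers: the shift along the world's x, y, z in mm, then the turn, a rotation vector about the world's x, y, z in degrees, then the opening, from 0 (shut) to 1 (fully open). In form: [[tx, ty, tz, wx, wy, wz, claw], ...]. A call has 1 to 12 rows; each row is the pose to reach, as a shift and turn from the pose commanded when the call began; what a row does not reach only later rows make up. A row lasts 1/12 s, in which the tool goes at most 41.7 mm and 7.16 degrees, less where a joint would pass 70% of its speed; a pose out of reach is approached as far as the arm can. A call with a gripper value outside its range is refused whole. The fingers move at their own pace and stop on an object; the grip force is fixed at half the most. Time passes only in rows, so rows that repeat a pose let the fingers close. It gives the time, the measured TCP pose, the force and the opening at its end, in the units of the state.
- get_obs(): the state, without advancing time (a new reading comes with each control period).
- grab_frame(name): name is "side" or "top" or "wrist"; returns a dict with "color" (420x560x3 uint8, red, green, blue), "depth" (420x560 float32, m along the optical axis (not along the pixel's ray), 0 where there is no reading), "mtx" (3x3 intrinsics, pixels), "camera_from_world" (4x4, takes a point from world to camera coordinates); the wrist camera has in their place "tool_from_camera" (4x4, takes a point from camera to tool coordinates, whose origin is the TCP and whose axes are the tool frame's). Camera axes: x right, y down, z forward; pixel columns grow to the right and rows downward; lengths in m; the calibration is good to about 2 mm. A picture is of the moment at which its call begins: read the wrist's pose just before it.
- job_done(): hands the job in, once; it reports no verdict.
The state is a dict: "time_s": time; "joint_positions": joint angles; "qvel": joint speeds; "joint_torque": joint torques, N m; "tcp_pos": TCP position; "orientation": TCP orientation; "ft_force": force on the tool from outside, world axes, zero at the start; "wrist_torque": the same for the moment, N m; "grip_width": finger opening in m.
Only numpy, scipy, OpenCV 4.12 (cv2) and the standard library are available. Lean on these libraries where they do the work, as an engineer would, in place of code of your own. Each camera call takes 0.05 s, during which the arm holds its last target. There are 200 camera calls.

## Working session

There is one attempt and no reset: what is moved stays moved. The work goes in short steps, Python scripts to look and compute and a shell command to move; the robot and the scene stay as the last step left them, time stands still between calls to the robot, and variables do not carry over. Pictures are saved under pics/ and viewed, about 8 in all and at most 12, crops included, and the job is handed in when it is done.

```bash
mkdir -p pics; ls
cat > h.py <<'E'
import numpy as np, cv2
from station import get_obs, grab_frame
def save(f,n): cv2.imwrite('pics/'+n+'.png', f['color'][:,:,::-1])
def cloud(f):
    K=np.array(f['mtx']);d=f['depth'];v,u=np.mgrid[:d.shape[0],:d.shape[1]]
    P=np.stack([(u-K[0,2])/K[0,0]*d,(v-K[1,2])/K[1,1]*d,d,np.ones_like(d)],-1)
    T=np.linalg.inv(np.array(f['camera_from_world']))
    W=(P@T.T)[...,:3]; W[d<=0]=np.nan
    return W
E
python3 - <<'E'
from h import *
for n in('side','top'):
    f=grab_frame(n); save(f,n+'0'); np.savez(n+'0.npz',**f)
    print(n,np.round(np.array(f['camera_from_world']),3).tolist(),np.round(f['mtx'],1).tolist())
o=get_obs();print(o)
E
```

```text
pics
side [[0.926, -0.378, -0.019, -0.453], [-0.279, -0.648, -0.708, 0.293], [0.256, 0.661, -0.706, 1.077], [0.0, 0.0, 0.0, 1.0]] [[525.9, 0.0, 274.1], [0.0, 525.9, 215.6], [0.0, 0.0, 1.0]]
top [[-0.012, -1.0, -0.009, 0.057], [-0.99, 0.013, -0.138, 0.52], [0.138, 0.007, -0.99, 1.006], [0.0, 0.0, 0.0, 1.0]] [[423.0, 0.0, 284.5], [0.0, 423.0, 205.9], [0.0, 0.0, 1.0]]
{'time_s': 0.1, 'joint_positions': array([-69.9865458 ,  23.94459348,  -0.58979473,  92.48198415,
         0.26851735,  63.637648  ,  -3.03584092]), 'qvel': array([-0.01783169,  0.0015794 ,  0.0415983 , -0.03723518, -0.02589581,
        0.08830615,  0.01790317]), 'joint_torque': array([ 2.76991668e-03, -8.65812063e+01,  6.81796856e-01, -4.35629582e+01,
        1.93892978e-02,  4.89513972e-03,  3.57524152e-05]), 'tcp_pos': array([0.23797692, 0.57760115, 0.2447238 ]), 'orientation': array([1.79995578e+02, 6.27049728e-02, 6.76092398e+01]), 'ft_force': array([-0.1014527 ,  0.20889369,  0.4440753 ]), 'wrist_torque': array([-0.00239028,  0.03877918, -0.02584467]), 'grip_width': 0.08553533354641513}
```

View pics/side0.png

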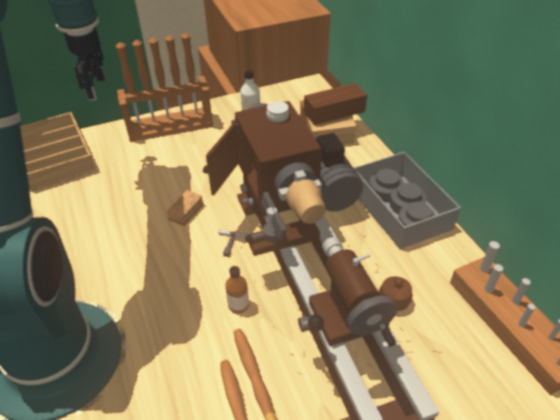

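View pics/top0.png

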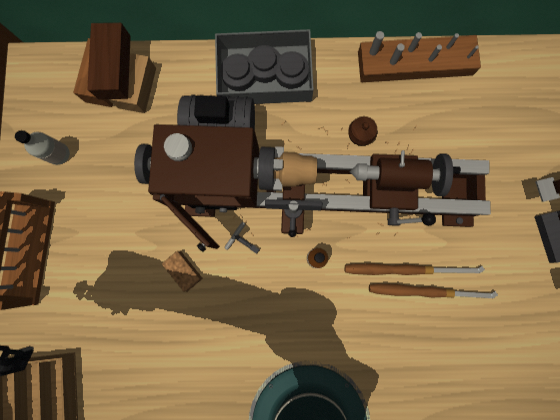

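Side view: belt door open at about (225,155), lever ball at (308,323), hand wheel at (372,312). Top view: door runs (160,195)→(215,245), ball (429,219), wheel (442,175), blank end about (316,170), live centre about (352,172), chuck key (240,238), polish (318,257). Next I'll measure these.

Run:
```python
from h import *
S=dict(np.load('side0.npz'));T=dict(np.load('top0.npz'))
W=cloud(T);V=cloud(S)
A=np.concatenate([W.reshape(-1,3),V.reshape(-1,3)]);A=A[~np.isnan(A[:,0])]
def pr(n,m):
    print(n,m.sum() if m.dtype==bool else len(m))
for n,(u,v) in dict(blank=(300,170),blankend=(314,168),cent=(354,172),wheel=(442,160),ball=(429,218),door1=(165,200),door2=(213,244),key=(240,238),polish=(319,256),rest=(293,210),block=(180,270),tin=(178,145),hs=(210,180),box=(363,128)).items(): print(n,np.round(W[v,u],3))
for n,(u,v) in dict(ball=(308,323),wheel=(368,312),blank=(306,200),dooredge=(210,185),doormid=(222,160)).items(): print('S',n,np.round(V[v,u],3))
# yaw: headstock top (z .255-.268) rectangle
m=(abs(W[...,2]-.262)<.006)
c=np.zeros(m.shape,np.uint8);c[120:210,145:262]=m[120:210,145:262]
p=W[c>0][:,:2].astype(np.float32);print('hs',cv2.minAreaRect(p),len(p))
# bed top
m=(abs(W[...,2]-.100)<.005)
c=np.zeros(m.shape,np.uint8);c[150:220,250:495]=m[150:220,250:495]
p=W[c>0][:,:2].astype(np.float32);print('bed',cv2.minAreaRect(p),len(p))
# door top
c=np.zeros(m.shape,bool);c[192:255,150:225]=1
q=W[c&(abs(W[...,2]-.250)<.008)];print('door',cv2.minAreaRect(q[:,:2].astype(np.float32)),len(q), cv2.boxPoints(cv2.minAreaRect(q[:,:2].astype(np.float32))))
```

```text
blank [0.565 0.017 0.237]
blankend [ 0.57  -0.011  0.232]
cent [ 0.566 -0.095  0.21 ]
wheel [ 0.583 -0.27   0.234]
ball [ 0.468 -0.244  0.21 ]
door1 [0.505 0.283 0.252]
door2 [0.421 0.196 0.207]
key [0.445 0.163 0.014]
polish [ 0.396 -0.025  0.121]
rest [0.491 0.032 0.189]
block [0.368 0.306 0.033]
tin [0.606 0.251 0.288]
hs [0.542 0.193 0.263]
box [ 0.708 -0.145  0.063]
S ball [ 0.454 -0.246  0.204]
S wheel [ 0.544 -0.284  0.235]
S blank [0.563 0.001 0.235]
S dooredge [0.416 0.2   0.165]
S doormid [0.459 0.234 0.198]
hs ((0.5848326683044434, 0.2125573754310608), (0.2004110962152481, 0.14052630960941315), 87.0354995727539) 6409
bed ((0.5656350255012512, -0.15625575184822083), (0.5446761250495911, 0.1331021934747696), 87.67303466796875) 3195
door ((0.46753251552581787, 0.2452991008758545), (0.14262674748897552, 0.10285544395446777), 88.39989471435547) 445 [[0.41413352 0.17544958]
 [0.5169489  0.1725775 ]
 [0.5209315  0.31514862]
 [0.41811615 0.3180207 ]]
```

```bash
cat >> h.py <<'E'
yaw=np.deg2rad(-2.8);O=np.array([.5735,-.0172])
R=np.array([[np.cos(yaw),-np.sin(yaw)],[np.sin(yaw),np.cos(yaw)]])
def L(P): return np.concatenate([(P[...,:2]-O)@R,P[...,2:]],-1)*1000
def Wd(x,y,z): return np.r_[R@np.array([x,y])/1000+O,z/1000]*1000
E
python3 - <<'E'
from h import *
S=dict(np.load('side0.npz'));T=dict(np.load('top0.npz'))
for nm,f in(('top',T),('side',S)):
    P=L(cloud(f)).reshape(-1,3);C=f['color'].reshape(-1,3).astype(int)
    def box(x0,x1,y0,y1,z0,z1): return (P[:,0]>x0)&(P[:,0]<x1)&(P[:,1]>y0)&(P[:,1]<y1)&(P[:,2]>z0)&(P[:,2]<z1)
    def rng(n,m):
        q=P[m]
        if len(q): print(nm,n,len(q),'lo',np.percentile(q,1,axis=0).round(),'hi',np.percentile(q,99,axis=0).round(),'med',np.median(q,axis=0).round())
    rng('hs',box(-90,90,100,350,257,268))
    rng('tail',box(-60,60,-330,-20,205,262))
    rng('wheel',box(-60,60,-330,-215,150,262))
    rng('wheelright',box(-48,48,-330,-215,215,262))
    rng('ball',box(-135,-75,-300,-150,190,230))
    rng('leverall',box(-135,-75,-300,-150,110,230))
    rng('doorall',box(-230,-76,130,340,100,258))
    rng('rest',box(-160,-40,-40,110,185,215))
    rng('blank',box(-30,30,-30,60,190,240))
    q=P[box(-230,-85,130,340,140,246)]
    if len(q):
        # line fit of face
        vx,vy,x0,y0=cv2.fitLine(q[:,:2].astype(np.float32),cv2.DIST_HUBER,0,.01,.01).ravel()
        r=(q[:,0]-x0)*vy-(q[:,1]-y0)*vx
        print('line',vx,vy,x0,y0,'ang',np.degrees(np.arctan2(-vx,-vy)),np.percentile(r,[2,25,50,75,98]).round(1))
        t=(q[:,0]-x0)*vx+(q[:,1]-y0)*vy
        for a in np.percentile(t,[0.5,99.5]): print((x0+a*vx).round(1),(y0+a*vy).round(1))
E
```

```text
top hs 6385 lo [-69. 132. 258.] hi [ 68. 327. 265.] med [ -8. 220. 262.]
top tail 2600 lo [ -42. -266.  207.] hi [ 34. -79. 250.] med [  -6. -185.  229.]
top wheel 1072 lo [ -45. -304.  172.] hi [  38. -216.  250.] med [  -6. -252.  227.]
top wheelright 757 lo [ -43. -267.  216.] hi [  37. -215.  250.] med [  -5. -252.  233.]
top ball 150 lo [-107. -247.  194.] hi [ -81. -222.  212.] med [ -95. -232.  206.]
top leverall 382 lo [-106. -246.  120.] hi [ -75. -170.  211.] med [ -94. -211.  167.]
top doorall 811 lo [-174.  205.  136.] hi [-76. 323. 252.] med [-125.  249.  236.]
top rest 508 lo [-84. -12. 186.] hi [-42. 105. 214.] med [-72.  51. 199.]
top blank 777 lo [-30.   1. 209.] hi [ 28.  60. 240.] med [ -6.  29. 232.]
line 0.6981927 0.7159099 -127.683525 242.47972 ang -135.71782 [-25.5  -5.4   0.2   0.8   1.5]
-164.8 204.4
-85.0 286.2
side hs 3041 lo [-69. 130. 258.] hi [ 69. 325. 267.] med [-10. 206. 264.]
side tail 3121 lo [ -44. -269.  206.] hi [ 35. -88. 252.] med [  -9. -209.  231.]
side wheel 2120 lo [ -45. -306.  169.] hi [  37. -216.  252.] med [  -5. -266.  221.]
side wheelright 1234 lo [ -44. -269.  216.] hi [  36. -216.  252.] med [  -7. -260.  234.]
side ball 215 lo [-107. -248.  195.] hi [ -82. -225.  214.] med [ -96. -240.  208.]
side leverall 359 lo [-107. -248.  112.] hi [ -82. -171.  213.] med [ -97. -232.  202.]
side doorall 1446 lo [-171.  205.  135.] hi [-77. 297. 254.] med [-127.  243.  201.]
side rest 471 lo [-84. -14. 185.] hi [-41. 106. 214.] med [-73.  41. 200.]
side blank 924 lo [-30.  -1. 192.] hi [ 27.  59. 240.] med [ -7.  13. 227.]
line 0.69446 0.71953136 -127.049286 242.59715 ang -136.01581 [-20.4  -0.9  -0.    0.8   2.4]
-164.1 204.2
-85.4 285.7
```

Run:
```python
from h import *
S=dict(np.load('side0.npz'));T=dict(np.load('top0.npz'))
A=np.concatenate([cloud(T).reshape(-1,3),cloud(S).reshape(-1,3)]);A=A[~np.isnan(A[:,0])]*1000
s=Wd(-196,258,228);print('start',s.round())
st=np.array([238,578,245.])
d=s[:2]-st[:2];n=np.linalg.norm(d);d/=n
t=(A[:,:2]-st[:2])@d; r=(A[:,:2]-st[:2])@np.array([-d[1],d[0]])
for a in range(0,int(n),40):
    m=(abs(t-a)<40)&(abs(r)<60)&(A[:,2]<600); z=A[m,2]; print(a,len(z),np.percentile(z,[50,99]).round() if len(z) else '')
for th in (.77,.6,.45,.3,.2,.1,.05,0):
    c=np.array([-75-5*np.cos(th)-105*np.sin(th)-14.5, 289+5*np.sin(th)-105*np.cos(th)+11])
    print(th,Wd(*c,228).round(1), (Wd(*c,228)-s).round(1))
```

```text
start [390. 250. 228.]
0 4505 [  6. 490.]
40 5779 [308. 490.]
80 3962 [  3. 488.]
120 2392 [0. 7.]
160 2428 [0. 7.]
200 2459 [1. 6.]
240 2105 [ 1. 35.]
280 2284 [20. 39.]
320 2939 [ 7. 38.]
360 2709 [  1. 201.]
0.77 [418.7 218.7 228. ] [ 28.3 -31.3   0. ]
0.6 [431.3 206.2 228. ] [ 41.  -43.9   0. ]
0.45 [444.1 197.  228. ] [ 53.8 -53.1   0. ]
0.3 [458.2 189.8 228. ] [ 67.8 -60.2   0. ]
0.2 [468.1 186.3 228. ] [ 77.7 -63.8   0. ]
0.1 [478.2 183.7 228. ] [ 87.9 -66.3   0. ]
0.05 [483.4 182.8 228. ] [ 93.1 -67.2   0. ]
0 [488.6 182.2 228. ] [ 98.3 -67.9   0. ]
```

```bash
python3 -m inch '[[0,-15,0,0,0,-4,0],[0,-45,0,0,0,-10,0],[0,-75,0,0,0,-17,0],[0,-105,0,0,0,-24,0],[10,-135,0,0,0,-31,0],[30,-165,0,0,0,-38,0],[55,-195,0,0,0,-45,0],[80,-225,0,0,0,-52,0],[105,-260,0,0,0,-58,0],[130,-295,-5,0,0,-64,0],[145,-315,-10,0,0,-69,0],[152,-328,-17,0,0,-70.4,0]]'; python3 -m inch '[[0,0,0,0,0,0,0],[0,0,0,0,0,0,0],[0,0,0,0,0,0,0]]'
python3 - <<'E'
from h import *
print(get_obs()['orientation'])
f=grab_frame('top');save(f,'top1')
E
```

```text
time_s: 1.1
tcp_pos: [0.392, 0.2468, 0.2283]
orientation: [-180.0, -0.0, -3.3]
ft_force: [-0.7, -0.8, -0.3]
grip_width: 0.0002
time_s: 1.35
tcp_pos: [0.3895, 0.2508, 0.2282]
orientation: [180.0, 0.0, -2.6]
ft_force: [-0.0, -1.2, 0.0]
grip_width: -0.0005
[ 1.79999456e+02  2.30967278e-02 -2.63785093e+00]
```

```bash
python3 -m inch '[[7,-8,0,0,0,0,0],[14,-16,0,0,0,0,0],[20,-23,0,0,0,0,0],[24,-27,0,0,0,0,0],[28,-31,0,0,0,0,0],[31,-34,0,0,0,0,0],[34,-37,0,0,0,0,0],[37,-40,0,0,0,0,0],[41,-44,0,0,0,0,0],[45,-47,0,0,0,0,0],[49,-50,0,0,0,0,0],[54,-53,0,0,0,0,0]]'
python3 - <<'E'
from h import *
f=grab_frame('top');save(f,'top2')
E
```

```text
time_s: 2.4
tcp_pos: [0.4444, 0.1966, 0.2282]
orientation: [180.0, 0.0, -2.8]
ft_force: [-0.3, 1.3, 0.8]
grip_width: 0.0001
```

View pics/top2.png

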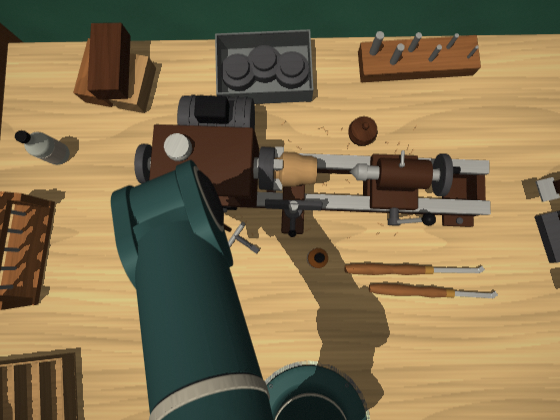

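The arm hides the door in the top view, and the rest of the scene is unchanged. I'll keep following the arc and use force plus the side view to check.

```bash
python3 -m inch '[[4,-2.5,0,0,0,0,0],[8,-4.5,0,0,0,0,0],[12,-6,0,0,0,0,0],[15,-7.5,0,0,0,0,0],[18,-8.5,0,0,0,0,0],[21,-9.5,0,0,0,0,0],[24,-10.5,0,0,0,0,0],[27,-11.5,0,0,0,0,0],[30,-12,0,0,0,0,0],[32,-12.5,0,0,0,0,0],[34,-13,0,0,0,0,0],[36,-13.5,0,0,0,0,0]]'
python3 - <<'E'
from h import *
f=grab_frame('side');save(f,'side2')
P=L(cloud(f)).reshape(-1,3)
q=P[(P[:,0]<-60)&(P[:,0]>-150)&(P[:,1]>140)&(P[:,1]<180)&(P[:,2]>140)&(P[:,2]<175)]
print(len(q),np.percentile(q,[1,50,99],axis=0).round() if len(q) else '')
E
```

```text
time_s: 3.45
tcp_pos: [0.4802, 0.1834, 0.2282]
orientation: [-180.0, 0.0, -2.8]
ft_force: [-8.0, 2.3, 2.3]
grip_width: -0.0
89 [[-88. 141. 141.]
 [-81. 171. 158.]
 [-68. 178. 175.]]
```

View pics/side2.png

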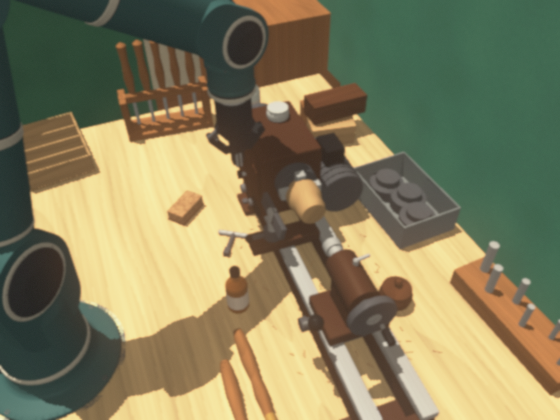

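Side view: gripper at about (235,135) against the headstock front, door nearly flat, and a rise to 8 N. I'll inch on to confirm the stop.

```bash
python3 -m inch '[[0,0,0,0,0,0,0],[0,0,0,0,0,0,0]]'; python3 -m inch '[[0.5,0,0,0,0,0,0],[1,0,0,0,0,0,0],[1,0,0,0,0,0,0]]';python3 -m inch '[[0.5,0,0,0,0,0,0],[1,0,0,0,0,0,0],[1,0,0,0,0,0,0]]'
```

```text
time_s: 3.67
tcp_pos: [0.4801, 0.1834, 0.2283]
orientation: [-180.0, -0.0, -2.8]
ft_force: [-1.7, -0.2, 0.5]
grip_width: -0.0001
time_s: 3.92
tcp_pos: [0.4804, 0.1834, 0.2282]
orientation: [180.0, 0.1, -2.8]
ft_force: [-8.1, -1.1, 3.7]
grip_width: -0.0001
time_s: 4.17
tcp_pos: [0.4806, 0.1834, 0.228]
orientation: [180.0, 0.2, -2.8]
ft_force: [-16.2, -1.9, 9.4]
grip_width: -0.0002
```

Stop is firm (16 N for 0.6 mm), so the door is shut. Backing off.

```bash
python3 -m inch '[[-5,0,0,0,0,0,0],[-20,0,0,0,0,0,0],[-40,0,10,0,0,0,0],[-45,0,40,0,0,0,0],[-45,-10,72,0,0,0,0],[-45,-40,80,0,0,0,0],[-45,-75,80,0,0,0,0],[-45,-110,80,0,0,0,0],[-45,-145,80,0,0,0,0],[-45,-180,80,0,0,0,0],[-45,-215,80,0,0,0,0],[-45,-245,80,0,0,0,0]]'
python3 - <<'E'
from h import *
print(Wd(-10,-305,211).round(1),Wd(-10,-280,211).round(1)); print(get_obs()['tcp_pos'])
f=grab_frame('side')
P=L(cloud(f)).reshape(-1,3)
q=P[(P[:,0]<-60)&(P[:,0]>-150)&(P[:,1]>140)&(P[:,1]<285)&(P[:,2]>140)&(P[:,2]<175)]
vx,vy,x0,y0=cv2.fitLine(q[:,:2].astype(np.float32),cv2.DIST_HUBER,0,.01,.01).ravel()
print(len(q),'door ang',np.degrees(np.arctan(vx/vy)),np.percentile(q,[1,50,99],axis=0).round())
E
```

```text
time_s: 5.17
tcp_pos: [0.4367, -0.064, 0.3086]
orientation: [-180.0, -0.1, -2.8]
ft_force: [0.5, 0.6, 0.5]
grip_width: 0.0001
[ 548.6 -321.3  211. ] [ 549.8 -296.4  211. ]
[ 0.43669134 -0.06404532  0.30855301]Traceback (most recent call last):
  File "<stdin>", line 6, in <module>
cv2.error: OpenCV(4.12.0) /io/opencv/modules/imgproc/src/linefit.cpp:50: error: (-215:Assertion failed) count > 0 in function 'fitLine2D_wods'
```

```bash
python3 -m inch '[[10,-25,0,0,0,0,0],[23,-55,0,0,0,0,0],[36,-88,0,0,0,0,0],[50,-121,0,0,0,0,0],[63,-154,0,0,0,0,0],[77,-187,0,0,0,0,0],[90,-220,0,0,0,0,0],[105,-250,0,0,0,0,0],[111,-265,0,0,0,0,0],[112,-270,-10,0,0,0,0],[112,-270,-30,0,0,0,0],[112,-270,-30,0,0,0,0]]'
python3 - <<'E'
from h import *
f=grab_frame('side');save(f,'side3')
g=grab_frame('top')
for f in (f,g):
    P=L(cloud(f)).reshape(-1,3)
    q=P[(P[:,0]<-76)&(P[:,0]>-115)&(P[:,1]>140)&(P[:,1]<285)&(P[:,2]>135)&(P[:,2]<256)]
    print(len(q),np.percentile(q,[1,50,99],axis=0).round() if len(q) else'')
E
```

```text
time_s: 6.22
tcp_pos: [0.548, -0.3308, 0.2747]
orientation: [-179.9, 0.2, -2.8]
ft_force: [0.4, 0.9, -0.6]
grip_width: -0.0002
673 [[-105.  169.  137.]
 [ -85.  193.  209.]
 [ -77.  283.  254.]]
701 [[-105.  171.  141.]
 [ -85.  217.  233.]
 [ -77.  284.  252.]]
```

View pics/side3.png

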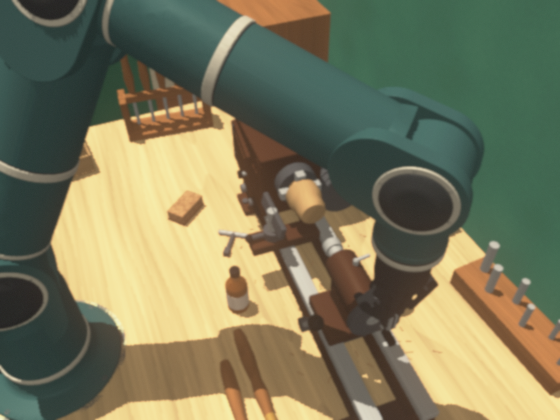

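The hand is right of the wheel at about (385,310) and the door looks flat. I'll check the door's slope while lowering.

```bash
python3 -m inch '[[0,0,-20,0,0,0,0],[0,0,-40,0,0,0,0],[0,0,-55,0,0,0,0],[0,0,-64,0,0,0,0],[0,0,-64,0,0,0,0]]'
python3 - <<'E'
from h import *
for n in('top','side'):
    P=L(cloud(grab_frame(n))).reshape(-1,3)
    for y in range(150,310,20):
        q=P[(P[:,0]<-74)&(P[:,0]>-115)&(P[:,1]>y)&(P[:,1]<y+20)&(P[:,2]>205)&(P[:,2]<244)]
        h=P[(P[:,0]<-50)&(P[:,0]>-76)&(P[:,1]>y)&(P[:,1]<y+20)&(P[:,2]>258)]
        print(n,y,len(q),np.percentile(q[:,0],[10,50]).round(1) if len(q) else'',len(h),h[:,0].min().round(1) if len(h) else '')
E
```

```text
time_s: 6.73
tcp_pos: [0.549, -0.3308, 0.2136]
orientation: [-180.0, 0.1, -2.8]
ft_force: [1.1, 0.2, -0.2]
grip_width: 0.0004
top 150 0  100 -69.3
top 170 40 [-89.2 -87.8] 106 -70.3
top 190 34 [-89.4 -88.3] 104 -69.2
top 210 34 [-88.  -87.2] 104 -69.6
top 230 36 [-86.8 -85.8] 106 -70.2
top 250 33 [-85.5 -84.4] 103 -68.8
top 270 36 [-84.  -83.2] 101 -69.5
top 290 24 [-81.1 -79.9] 102 -69.9
side 150 7 [-84.7 -83.4] 32 -69.6
side 170 87 [-87.9 -86. ] 7 -69.1
side 190 29 [-88.8 -87.6] 0 
side 210 30 [-87.2 -86.2] 0 
side 230 25 [-85.9 -84.8] 0 
side 250 22 [-84.6 -83.6] 0 
side 270 15 [-83.1 -82.5] 0 
side 290 0  0
```

The headstock edge is flat at x=-69.5 but the door face slopes about 6 mm over 90 mm. So the door is still about 0.06 rad open, and the "stop" was probably the gripper knuckles meeting the headstock edge. I'll go back and finish the door with the hand higher, so only the tips touch (tips about 238).

```bash
python3 -m inch '[[0,0,20,0,0,0,0],[0,0,55,0,0,0,0],[0,0,90,0,0,0,0],[-10,30,96,0,0,0,0],[-20,65,96,0,0,0,0],[-30,100,96,0,0,0,0],[-40,138,96,0,0,0,0],[-50,176,96,0,0,0,0],[-60,214,96,0,0,0,0],[-70,252,96,0,0,0,0],[-80,290,96,0,0,0,0],[-90,325,96,0,0,0,0]]'
python3 -m inch '[[-10,35,0,0,0,0,0],[-20,70,0,0,0,0,0],[-25,105,0,0,0,0,0],[-27,135,0,0,0,0,0],[-28,160,-5,0,0,0,0],[-28,180,-20,0,0,0,0],[-28,189,-40,0,0,0,0],[-28,189,-54,0,0,0,0],[-28,189,-58,0,0,0,0],[-28,189,-58,0,0,0,0]]'
```

```text
time_s: 7.83
tcp_pos: [0.4586, -0.0049, 0.3117]
orientation: [-179.9, -0.1, -2.8]
ft_force: [0.4, 0.5, -0.1]
grip_width: 0.0001
time_s: 8.67
tcp_pos: [0.4312, 0.182, 0.2526]
orientation: [180.0, 0.0, -2.8]
ft_force: [-0.0, -0.2, 0.0]
grip_width: 0.0003
```

```bash
python3 -m inch '[[10,0,0,0,0,0,0],[25,0,0,0,0,0,0],[38,0,0,0,0,0,0],[44,0,0,0,0,0,0],[47,0,0,0,0,0,0],[48.5,0,0,0,0,0,0],[50,0,0,0,0,0,0],[51,0,0,0,0,0,0],[52,0,0,0,0,0,0],[53,0,0,0,0,0,0],[54,0,0,0,0,0,0]]'
python3 -m inch '[[0.5,0,0,0,0,0,0],[1,0,0,0,0,0,0],[1,0,0,0,0,0,0]]'
python3 -m inch '[[0.5,0,0,0,0,0,0],[1,0,0,0,0,0,0],[1,0,0,0,0,0,0]]'
```

```text
time_s: 9.58
tcp_pos: [0.4849, 0.1824, 0.2523]
orientation: [-180.0, 0.0, -2.8]
ft_force: [-1.7, -0.7, 0.3]
grip_width: 0.0001
time_s: 9.83
tcp_pos: [0.4861, 0.1824, 0.2523]
orientation: [180.0, 0.0, -2.8]
ft_force: [-0.9, -1.3, -0.1]
grip_width: -0.0002
time_s: 10.08
tcp_pos: [0.4871, 0.1824, 0.2523]
orientation: [180.0, 0.0, -2.8]
ft_force: [-1.2, -0.6, -0.2]
grip_width: -0.0003
```

Only about 1 N (hinge friction), so the door is still moving.

```bash
for i in 1 2; do python3 -m inch '[[0.5,0,0,0,0,0,0],[1,0,0,0,0,0,0],[1,0,0,0,0,0,0]]' | grep -E 'tcp|ft'; done
python3 -m inch '[[0.5,0,0,0,0,0,0],[1,0,0,0,0,0,0],[1,0,0,0,0,0,0]]' | grep -E 'tcp|ft'
```

```text
tcp_pos: [0.4881, 0.1824, 0.2522]
ft_force: [-0.3, -0.9, -0.2]
tcp_pos: [0.4888, 0.1824, 0.2522]
ft_force: [-4.7, -0.6, 2.1]
tcp_pos: [0.4891, 0.1823, 0.252]
ft_force: [-10.8, -1.4, 6.6]
```

Stop reached at x≈0.4888, as predicted for shut (0.4886). I'll retreat as before and verify the slope.

```bash
python3 -m inch '[[-5,0,0,0,0,0,0],[-20,0,0,0,0,0,0],[-45,0,10,0,0,0,0],[-52,0,40,0,0,0,0],[-52,-20,58,0,0,0,0],[-52,-55,58,0,0,0,0],[-45,-90,58,0,0,0,0],[-38,-125,58,0,0,0,0],[-30,-160,58,0,0,0,0],[-20,-195,58,0,0,0,0],[-10,-230,58,0,0,0,0],[0,-265,58,0,0,0,0]]'
python3 -m inch '[[10,-35,0,0,0,0,0],[20,-70,0,0,0,0,0],[30,-105,0,0,0,0,0],[38,-140,0,0,0,0,0],[46,-175,0,0,0,0,0],[52,-210,0,0,0,0,0],[56,-240,0,0,0,0,0],[58,-248,-10,0,0,0,0],[58,-248,-40,0,0,0,0],[58,-248,-75,0,0,0,0],[58,-248,-96,0,0,0,0],[58,-248,-96,0,0,0,0]]'
python3 - <<'E'
from h import *
for n in('top','side'):
    P=L(cloud(grab_frame(n))).reshape(-1,3)
    for y in range(150,310,20):
        q=P[(P[:,0]<-74)&(P[:,0]>-115)&(P[:,1]>y)&(P[:,1]<y+20)&(P[:,2]>205)&(P[:,2]<244)]
        print(n,y,len(q),np.percentile(q[:,0],[10,50]).round(1) if len(q) else'')
E
```

```text
time_s: 11.83
tcp_pos: [0.4904, -0.0843, 0.3107]
orientation: [-180.0, -0.1, -2.8]
ft_force: [-0.1, 0.6, 0.5]
grip_width: -0.0002
time_s: 12.83
tcp_pos: [0.5468, -0.3292, 0.2099]
orientation: [-179.9, 0.3, -2.8]
ft_force: [-0.9, 1.6, 0.1]
grip_width: -0.0
top 150 0 
top 170 38 [-82.  -79.8]
top 190 37 [-82.4 -82.1]
top 210 39 [-82.4 -81.8]
top 230 40 [-82.4 -82. ]
top 250 37 [-82.3 -81.3]
top 270 37 [-82.1 -81.6]
top 290 23 [-80.9 -79.5]
side 150 6 [-77.2 -76.7]
side 170 68 [-81.  -78.7]
side 190 37 [-81.8 -80.9]
side 210 34 [-81.9 -81.1]
side 230 35 [-81.5 -80.7]
side 250 31 [-81.4 -81. ]
side 270 18 [-81.3 -80.8]
side 290 2 [-80.3 -80.2]
```

Door is now flat (slope 0 in both views). Next, the tailstock.

```bash
python3 -m inch '[[0.4,8,0,0,0,0,0],[0.8,16,0,0,0,0,0],[1.1,22,0,0,0,0,0],[1.3,26,0,0,0,0,0],[1.4,28,0,0,0,0,0],[1.5,30,0,0,0,0,0],[1.6,32,0,0,0,0,0],[1.7,34,0,0,0,0,0],[1.8,36,0,0,0,0,0],[1.9,38,0,0,0,0,0],[2,40,0,0,0,0,0]]'
python3 -m inch '[[0.2,3,0,0,0,0,0],[0.3,6,0,0,0,0,0],[0.5,10,0,0,0,0,0],[0.7,14,0,0,0,0,0],[0.9,18,0,0,0,0,0],[1.1,22,0,0,0,0,0],[1.3,26,0,0,0,0,0],[1.5,30,0,0,0,0,0],[1.7,34,0,0,0,0,0],[1.9,37,0,0,0,0,0],[2,39,0,0,0,0,0],[2,40,0,0,0,0,0]]'
python3 - <<'E'
from h import *
f=grab_frame('side');save(f,'side4')
E
```

```text
time_s: 13.85
tcp_pos: [0.5499, -0.2915, 0.2144]
orientation: [179.9, -0.0, -2.8]
ft_force: [0.9, -5.4, -1.2]
grip_width: 0.0
time_s: 14.85
tcp_pos: [0.552, -0.2508, 0.2144]
orientation: [180.0, -0.0, -2.8]
ft_force: [0.7, -4.9, 1.3]
grip_width: 0.0002
```

View pics/side4.png

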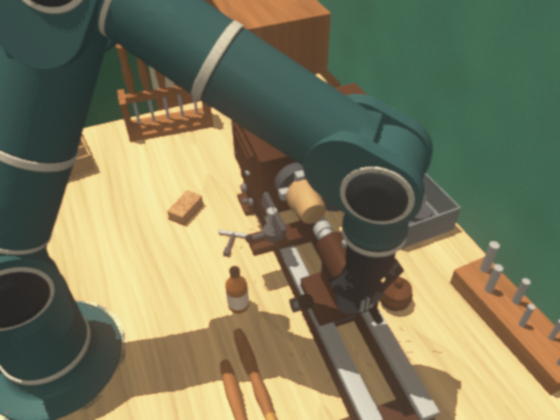

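Tailstock is sliding at about 5 N, and the live centre near (320,228) still has a gap to the blank at (315,215). I'll continue, slowing down.

```bash
python3 -m inch '[[0.1,2,0,0,0,0,0],[0.2,4,0,0,0,0,0],[0.3,6,0,0,0,0,0],[0.4,8,0,0,0,0,0],[0.5,10,0,0,0,0,0],[0.6,12,0,0,0,0,0],[0.7,14,0,0,0,0,0],[0.8,16,0,0,0,0,0],[0.9,17.5,0,0,0,0,0],[0.9,19,0,0,0,0,0],[1,20,0,0,0,0,0]]'
python3 - <<'E'
from h import *
g=grab_frame('side');f=grab_frame('top')
cv2.imwrite('pics/c5.png',np.hstack([cv2.resize(f['color'][140:230,270:400,::-1],None,fx=3,fy=3),cv2.resize(g['color'][170:260,270:400,::-1],None,fx=3,fy=3)]))
E
```

```text
time_s: 15.82
tcp_pos: [0.5531, -0.2308, 0.2143]
orientation: [180.0, -0.0, -2.8]
ft_force: [-0.3, -5.1, 0.4]
grip_width: -0.0003
```

View pics/c5.png

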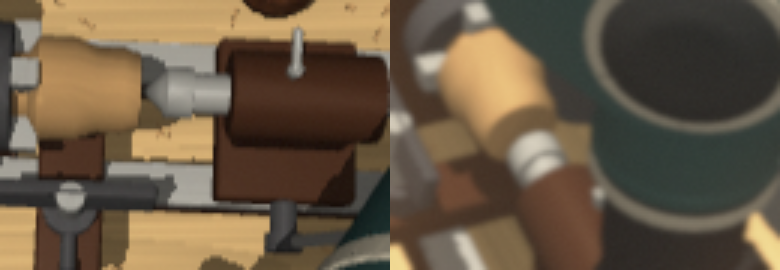

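The tip is a few mm from the blank (crop px 140 vs 145–150). I'll creep.

```bash
python3 -m inch '[[0,0.5,0,0,0,0,0],[0,1,0,0,0,0,0],[0.1,1.5,0,0,0,0,0],[0.1,2,0,0,0,0,0],[0.1,2.5,0,0,0,0,0],[0.1,3,0,0,0,0,0]]'
python3 -m inch '[[0,0.5,0,0,0,0,0],[0,1,0,0,0,0,0],[0.1,1.5,0,0,0,0,0],[0.1,2,0,0,0,0,0]]'
```

```text
time_s: 16.42
tcp_pos: [0.5531, -0.229, 0.2144]
orientation: [179.9, -0.0, -2.9]
ft_force: [4.1, -15.2, -4.6]
grip_width: 0.0001
time_s: 16.75
tcp_pos: [0.5528, -0.2289, 0.2145]
orientation: [179.7, -0.1, -3.0]
ft_force: [5.6, -26.9, -8.8]
grip_width: -0.0003
```

Firm stop at y=-0.2289 (contact, 27 N peak). I'll back off, then measure the gap and the ball.

```bash
python3 -m inch '[[0,-4,0,0,0,0,0],[-1,-15,0,0,0,0,0],[-2,-40,0,0,0,0,0],[-3,-70,0,0,0,0,0],[-3,-85,20,0,0,0,0],[-3,-85,55,0,0,0,0],[-20,-85,75,0,0,0,0],[-55,-75,75,0,0,0,0],[-90,-65,75,0,0,0,0],[-100,-62,75,0,0,0,0],[-100,-62,75,0,0,0,0]]'
python3 - <<'E'
from h import *
g=grab_frame('side');f=grab_frame('top')
cv2.imwrite('pics/c6.png',np.hstack([cv2.resize(f['color'][140:240,280:420,::-1],None,fx=2.7,fy=2.7),cv2.resize(g['color'][180:340,250:400,::-1],(378,270))]))
for f in (f,g):
    P=L(cloud(f)).reshape(-1,3)
    m=lambda a,b,c,d,e,h:P[(P[:,0]>a)&(P[:,0]<b)&(P[:,1]>c)&(P[:,1]<d)&(P[:,2]>e)&(P[:,2]<h)]
    for q in (m(-135,-75,-210,-120,188,230),m(-48,48,-260,-160,215,256)): print(len(q),np.percentile(q,[1,50,99],axis=0).round().tolist() if len(q) else'')
for y in(-235,-205,-194,-87): print(y,Wd(-93,y,206).round(1))
E
```

```text
time_s: 17.67
tcp_pos: [0.4511, -0.2873, 0.2896]
orientation: [-179.9, -0.0, -2.8]
ft_force: [-0.4, 0.5, 0.0]
grip_width: -0.0
147 [[-106.0, -179.0, 195.0], [-95.0, -165.0, 206.0], [-81.0, -154.0, 212.0]]
539 [[-43.0, -199.0, 215.0], [-4.0, -186.0, 237.0], [38.0, -161.0, 251.0]]
21 [[-100.0, -180.0, 198.0], [-94.0, -176.0, 208.0], [-85.0, -169.0, 212.0]]
270 [[-33.0, -201.0, 216.0], [19.0, -198.0, 233.0], [39.0, -161.0, 252.0]]
-235 [ 469.1 -247.4  206. ]
-205 [ 470.6 -217.4  206. ]
-194 [ 471.1 -206.4  206. ]
-87 [476.4 -99.6 206. ]
```

View pics/c6.png

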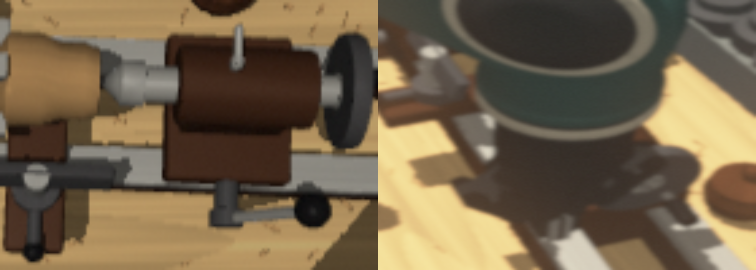

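The centre bears on the blank (tip px 103 vs blank edge 101), and the ball is at lathe (-94,-167,200). Now the lever, with fingers right of the ball.

```bash
python3 -m inch '[[7,0,-10,0,0,0,0],[14,0,-35,0,0,0,0],[14,0,-65,0,0,0,0],[14,5,-83,0,0,0,0],[14,20,-83,0,0,0,0],[15,40,-83,0,0,0,0],[16,58,-83,0,0,0,0],[17,68,-83,0,0,0,0],[17,73,-83,0,0,0,0],[17,77,-83,0,0,0,0],[17,80,-83,0,0,0,0],[17,80,-83,0,0,0,0]]'
python3 -m inch '[[0.1,3,0,0,0,0,0],[0.2,6,0,0,0,0,0],[0.4,9,0,0,0,0,0],[0.6,12,0,0,0,0,0],[0.8,15,0,0,0,0,0],[1,18,0,0,0,0,0],[1,21,0,0,0,0,0],[1.2,24,0,0,0,0,0],[1.3,27,0,0,0,0,0],[1.4,30,0,0,0,0,0],[1.5,33,0,0,0,0,0],[1.7,36,0,0,0,0,0]]'
```

```text
time_s: 18.77
tcp_pos: [0.4703, -0.2078, 0.2062]
orientation: [180.0, 0.0, -2.8]
ft_force: [0.1, -0.0, 0.2]
grip_width: 0.0004
time_s: 19.77
tcp_pos: [0.4719, -0.1714, 0.2063]
orientation: [180.0, 0.0, -2.8]
ft_force: [-0.1, -3.9, 2.9]
grip_width: -0.0001
```

```bash
python3 -m inch '[[0.2,4,0,0,0,0,0],[0.4,8,0,0,0,0,0],[0.6,12,0,0,0,0,0],[0.8,16,0,0,0,0,0],[1,20,0,0,0,0,0],[1.2,24,0,0,0,0,0],[1.4,28,0,0,0,0,0],[1.6,32,0,0,0,0,0],[1.8,36,0,0,0,0,0],[2,40,0,0,0,0,0],[2.2,44,0,0,0,0,0],[2.4,48,0,0,0,0,0]]'
python3 -m inch '[[0.1,2,0,0,0,0,0],[0.2,4,0,0,0,0,0],[0.3,6,0,0,0,0,0],[0.4,8,0,0,0,0,0],[0.5,10,0,0,0,0,0],[0.6,12,0,0,0,0,0],[0.7,13,0,0,0,0,0],[0.7,14,0,0,0,0,0],[0.8,15,0,0,0,0,0],[0.8,16,0,0,0,0,0]]'
python3 -m inch '[[0,1,0,0,0,0,0],[0.1,2,0,0,0,0,0],[0.1,3,0,0,0,0,0]]'
```

```text
time_s: 20.77
tcp_pos: [0.4742, -0.1232, 0.2061]
orientation: [180.0, 0.0, -2.8]
ft_force: [0.1, -3.1, -1.2]
grip_width: 0.0004
time_s: 21.6
tcp_pos: [0.4752, -0.1076, 0.2063]
orientation: [180.0, 0.0, -2.8]
ft_force: [0.8, -3.4, -2.0]
grip_width: -0.0004
time_s: 21.85
tcp_pos: [0.4753, -0.1046, 0.2063]
orientation: [180.0, 0.0, -2.8]
ft_force: [0.8, -3.5, -1.6]
grip_width: -0.0002
```

```bash
python3 -m inch '[[0,1,0,0,0,0,0],[0.1,2,0,0,0,0,0],[0.1,3,0,0,0,0,0]]'|grep -E 'tcp|ft'
python3 -m inch '[[0,0.7,0,0,0,0,0],[0.1,1.4,0,0,0,0,0],[0.1,2,0,0,0,0,0]]'|grep -E 'tcp|ft'
python3 -m inch '[[0,0.7,0,0,0,0,0],[0.1,1.4,0,0,0,0,0],[0.1,2,0,0,0,0,0]]'|grep -E 'tcp|ft'
```

```text
tcp_pos: [0.4754, -0.1016, 0.2063]
ft_force: [-0.6, -2.8, -1.4]
tcp_pos: [0.4755, -0.0996, 0.2063]
ft_force: [-0.8, -3.9, -1.7]
tcp_pos: [0.4756, -0.0976, 0.2063]
ft_force: [0.6, -3.6, -2.9]
```

```bash
for i in 1; do python3 -m inch '[[0,0.7,0,0,0,0,0],[0.1,1.4,0,0,0,0,0],[0.1,2,0,0,0,0,0]]'|grep -E 'tcp|ft'; done
python3 -m inch '[[0,0.7,0,0,0,0,0],[0.1,1.4,0,0,0,0,0],[0.1,2,0,0,0,0,0]]'|grep -E 'tcp|ft'
python3 - <<'E'
from h import *
for n in ('top','side'):
    f=grab_frame(n)
    P=L(cloud(f)).reshape(-1,3)
    m=lambda a,b,c,d,e,h:P[(P[:,0]>a)&(P[:,0]<b)&(P[:,1]>c)&(P[:,1]<d)&(P[:,2]>e)&(P[:,2]<h)]
    for q in (m(-110,-85,-100,-20,170,225),m(-48,48,-260,-160,215,256)): print(len(q),np.percentile(q,[1,50,99],axis=0).round().tolist() if len(q) else'')
E
```

```text
tcp_pos: [0.4755, -0.0968, 0.2063]
ft_force: [-0.3, -15.8, -5.1]
tcp_pos: [0.4755, -0.0964, 0.2064]
ft_force: [-0.1, -26.8, -6.9]
1 [[-87.0, -48.0, 199.0], [-87.0, -48.0, 199.0], [-87.0, -48.0, 199.0]]
52 [[21.0, -199.0, 220.0], [31.0, -190.0, 236.0], [39.0, -184.0, 245.0]]
158 [[-106.0, -97.0, 170.0], [-97.0, -91.0, 209.0], [-86.0, -64.0, 225.0]]
928 [[-43.0, -201.0, 215.0], [-7.0, -197.0, 234.0], [37.0, -160.0, 253.0]]
```

Firm stop (27 N), at the place expected for 1.2 rad. Retreating and checking.

```bash
python3 -m inch '[[0,-4,0,0,0,0,0],[-1,-15,0,0,0,0,0],[-2,-35,0,0,0,0,0],[-10,-50,20,0,0,0,0],[-20,-60,55,0,0,0,0],[-30,-80,90,0,0,0,0],[-40,-110,100,0,0,0,0],[-50,-145,100,0,0,0,0],[-60,-180,100,0,0,0,0],[-70,-215,100,0,0,0,0],[-80,-250,100,0,0,0,0],[-90,-285,100,0,0,0,0]]'
python3 -m inch '[[-5,-35,0,0,0,0,0],[-10,-70,0,0,0,0,0],[-15,-105,0,0,0,0,0],[-15,-105,0,0,0,0,0],[-15,-105,0,0,0,0,0],[-15,-105,0,0,0,0,0]]'
python3 - <<'E'
from h import *
I=[]
for n in ('top','side'):
    f=grab_frame(n);save(f,n+'9');I.append(f['color'][:,:,::-1])
    P=L(cloud(f)).reshape(-1,3)
    m=lambda a,b,c,d,e,h:P[(P[:,0]>a)&(P[:,0]<b)&(P[:,1]>c)&(P[:,1]<d)&(P[:,2]>e)&(P[:,2]<h)]
    for k,q in dict(ball=m(-115,-86,-100,-20,188,225),wheel=m(-48,48,-260,-160,215,256),d1=m(-95,-74,180,200,205,244),d2=m(-95,-74,260,280,205,244)).items(): print(n,k,len(q),np.percentile(q,[1,50,99],axis=0).round(1).tolist() if len(q) else'')
cv2.imwrite('pics/fin.png',cv2.resize(np.hstack(I),(800,300),interpolation=cv2.INTER_AREA))
o=get_obs();print(o['tcp_pos'],o['ft_force'])
E
```

```text
time_s: 24.2
tcp_pos: [0.3856, -0.3797, 0.3064]
orientation: [-180.0, -0.0, -2.7]
ft_force: [1.1, 0.6, 0.8]
grip_width: 0.0002
time_s: 24.7
tcp_pos: [0.3711, -0.4832, 0.306]
orientation: [-180.0, 0.0, -2.8]
ft_force: [-0.4, 0.5, -0.2]
grip_width: -0.0005
top ball 116 [[-105.8, -72.8, 195.8], [-96.3, -59.4, 205.9], [-87.1, -48.1, 211.4]]
top wheel 535 [[-43.1, -198.7, 215.3], [-4.9, -185.8, 236.3], [38.2, -160.5, 251.4]]
top d1 39 [[-82.6, 181.6, 205.5], [-81.8, 189.8, 223.4], [-79.5, 199.0, 242.8]]
top d2 40 [[-82.3, 260.2, 210.7], [-81.6, 270.3, 232.5], [-79.3, 279.8, 241.4]]
side ball 0 
side wheel 0 
side d1 0 
side d2 0 
[ 0.37169722 -0.48251175  0.30631007] [0.19359434 0.20075804 0.52355514]
```

View pics/top9.png

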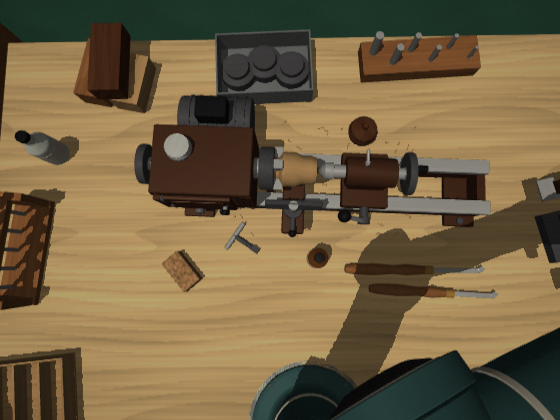

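Final top view: door shut at (200,208), centre on the blank at about (322,170), ball over to the left at (345,215). Chuck key, block, bottle, tin, box and chisels are where they were. The ball's span of 107 mm equals 2·95·sin 0.6, so the lever is at its stop.

```bash
python3 -c "
from station import job_done; print(job_done())"
```

```text
the job is handed in; nothing more can be done
None
```

The lathe is ready to start and the job is handed in. The door is shut, the tailstock's centre bears on the blank, and the lock lever is over to the left at its stop. It took about 25 s of the 67 s allowed.

**Door:** My first push ended on a false stop at 16 N. A depth check before I moved the tailstock showed the door still about 0.06 rad open; the gripper had probably met the headstock edge. I pushed again with the hand higher and felt the stop at the predicted place (about 11 N). Both cameras then showed the door face flat, and the top camera still did at the end.

**Tailstock:** It slid at about 5 N, then crept to a firm stop with a peak of 27 N. The top picture shows the tip on the blank, and the wheel position had not moved when I checked at the end.

**Lever:** I pushed it after the tailstock, at about 3–4 N, to a firm stop at 27 N. The ball moved 107 mm, which matches the full 1.2 rad.

**Loose things:** They look unmoved in the final top picture. The arm blocked the side camera at the end, so the final checks rest on the top camera alone.

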